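# Inspect a snap-fit cover and press it home

## Robot

A 7-joint arm with a two-finger parallel gripper is mounted at the origin on a cart in front of the work surface, level with it; the furniture and walls round the work are solid. World frame = base frame: x ahead of the robot, y to its left, z up, the work surface at z = 0. Lengths are in m, angles in rad, forces in N, time in s.
With the tool pointing down it reaches from about 0.375 to 0.925 m from the base axis. Payload 3.1 kg.
Tool frame: the origin (TCP) lies between the finger pads; the fingertips stand 19 mm ahead of it and the grasp point (between the pads) is the TCP; z points along the fingers, y is the direction in which the jaws open and shut (so a half turn about z gives the same grasp; the last joint's range is limited). The gripper opens to 85 mm and grips with 20 to 120 N. Pads are 22 mm wide; open, the fingers measure 114 mm over their backs; the gripper's body (76 mm by 85 mm) begins 54 mm behind the grasp point. The pads swing forward as they close: fully open they stand 13 mm farther back than shut.
Start: joints at [-1.311, 0.383, 0.044, 1.598, -0.018, 1.161, -0.05], TCP at [0.228, 0.609, 0.25] pointing down, gripper open.
Joint ranges: [-2.61, 2.61], [-0.41, 2.15], [-1.48, 1.57], [0, 2.5], [-1.57, 4.71], [0.05, 1.97], [-2.85, 2.85]. Speed limits (rad/s): [2.79, 2.79, 3.14, 3.14, 3.14, 3.14, 3.14].

## Interface

Orientations are given as a unit quaternion [x, y, z, w].
In Python, from bench import move_ptp, movel, move_j, move_gripper, pause, inverse_kinematics, read_camera, camera_params, MotionError, sign_off, look_for, tip_of, read_time_s, read_qpos, read_joint_vel, read_effort, read_eef_pos, read_tcp_rot, read_ft_force, read_ft_torque, read_finger_gap gives the robot as it stands. Calls block until the motion is done:
- move_ptp(position, orientation): joint-space move of the TCP to a pose.
- movel(position, orientation=None, speed=0.15): straight line of the TCP; orientation=None keeps the orientation; speed is the mean speed in m/s.
- move_j(angles): joint-space move.
- move_gripper(opening, effort=None): finger opening in m; effort is the grip in N (None keeps the last); returns when the fingers have stopped.
- pause(seconds).
- inverse_kinematics(position, orientation): joint angles nearest the present ones, or None.
- read_camera(name): name is "scene" or "top"; returns the picture (480x640x3 uint8, red, green, blue); there is no depth.
- camera_params(name): a dict with "K" (3x3 intrinsics, pixels), "dist_coeffs" ([k1, k2, p1, p2, k3] as OpenCV has them; the pictures are not rectified), "camera_from_world" (4x4, takes a point from world to camera coordinates). Camera axes: x right, y down, z forward; pixel columns grow to the right and rows downward; lengths in m; the calibration is good to about 2 mm. A picture is of the moment at which its call begins. camera_params takes no time and is no camera call.
A pose or a line that the arm cannot do raises MotionError and nothing moves.
- sign_off(): hands the job in, once; it reports no verdict.
Trained networks look in the newest picture that a camera, given by its name, has taken for a name from the list of things; names that differ only in an ending like _2 or _b are one class to them, and where a whole thing is asked for, a point or a joint stands for the part that bears it (a point fixed in the world has none). Each returns a list of dicts, best first, with "confidence" (0 to 1); they miss things now and then, are a little off and sometimes report something else, mostly with a low value. They report only what shows in the picture. A call takes as long as a camera call. They do not tell look-alikes from the thing itself.
- look_for(camera, name): "at" ([column, row] in pixels, amid what is visible of it).
- tip_of(camera, name): "at" ([column, row] in pixels: a listed point, or the origin of a listed thing).
Readings, each from a call of its own:
- read_time_s(): time.
- read_qpos(): joint angles.
- read_joint_vel(): joint speeds.
- read_effort(): joint torques, N m.
- read_eef_pos(): TCP position.
- read_tcp_rot(): TCP orientation.
- read_ft_force(): force on the tool from outside, world axes, zero at the start.
- read_ft_torque(): the same for the moment, N m.
- read_finger_gap(): finger opening in m.
Only numpy, scipy, OpenCV 4.12 (cv2) and the standard library are available. Lean on these libraries where they do the work, as an engineer would, in place of code of your own. Each camera call takes 0.05 s, during which the arm holds its last target. There are 200 camera calls.

## Task

Pick up the white enclosure cover by its grey rib and hold its orange clip still for a moment in front of the inspection camera at its viewing spot, facing the lens, then turn the cover round and show the blue clip the same way. Then press the cover down onto the open enclosure on the plywood board (either way round) until it snaps in at both ends, and keep pressing: finish with the cover still held in the gripper and pushed down firmly on its rubber seal, not let go. Leave the hex keys, the black tape roll, the black cap and the amber screwdriver where they are.

Things in the scene. Friction and masses are not known exactly. Their poses are not given: they have to be found in the camera images.
- cover_rib (a point): centre of the cover's grip rib. The rib is a grey block 70 mm long (cover x) x 22 mm wide (cover y) x 26 mm high, standing in the middle of the white plate; its top is 13 mm above this point and the plate's top 13 mm below it. The point is 35 mm above the cover's lower edge. Axes as cover.
- cover: the loose snap-fit cover, 0.12 kg nominal: white plate 122 x 76 x 4 mm (top 22 mm above the cover's lower edge) with skirts and two clips hanging below it. Origin: centre of its lower edge, which lies on the bench at the start. x runs along its length towards the end with the orange clip (-x: blue clip), z up; a wide orange or blue stripe on top of the plate marks each end.
- orange_clip (a point): outermost point of the orange clip, 54.5 mm from the cover's middle along +x, 31 mm below the rib's centre. The clip is a 20 mm wide tongue with a round bead along its foot, below the plate's end.
- blue_clip (a point): the same for the blue clip, 54.5 mm along -x.
- camera: fixed inspection camera: grey head 40 x 40 mm with a round black lens, 150 mm above the bench on a stand with a foot of 90 mm diameter and a post to 195 mm high. Origin: centre of the foot's underside. It looks along its own -x; the lens front is 58 mm from the origin along -x.
- view_spot (a point): the camera's viewing spot: the point in the air 70 mm straight in front of the lens and 150 mm above the bench, where a clip has to be held. Axes as camera: the lens lies towards +x, the rest of the cover should lie on the -x side, level, with its length along this axis.
- enclosure: fixed enclosure bottom: open grey plastic box 120 (x) x 74 (y) mm, wall top 38 mm above the bench, screwed to a plywood board 160 x 110 x 12 mm. Origin: centre of the board's underside; x along the length, z up. The opening (112 x 66 mm) takes the cover's clips and skirts with 1.5 to 2 mm of play on each side and rounded lead-ins. A black spring catch sits in each end wall.
- seat (a point): where the rib's centre (cover_rib) lies when the cover is home and just touches the seal: 57.5 mm above the bench, mid-enclosure. Axes as enclosure. The clips enter the opening from about 16 mm above home and meet the spring catches 11 mm above home; there the push rises to about 15 N, and drops suddenly from about 6 mm above home, below zero, as the clips snap under the catches.
- seal: black rubber seal round the top of the enclosure's walls, top 40.5 mm above the bench; it yields downward under push by about 1 mm for 5 N, 2.5 mm at most. Origin: centre of the enclosure, 39 mm above the bench when not pressed.
- hex_keys: bystander: set of hex keys in an orange holder, 118 x 60 x 28 mm, lying; origin at its underside
- insul_tape: bystander: roll of black tape, 59 mm diameter, 19 mm high, lying flat; origin at its underside
- lens_cap: bystander: black cup-shaped cap, 56 mm diameter, 36 mm high, standing; origin at its underside
- driver_amber: bystander: amber screwdriver lying flat, 224 mm long, 26 mm wide; origin under its middle, length along its y
Not all that is in view belongs to the job. What is shaped like the cover but green is not meant.

How it is judged:
By the outcome, as a careful person would: the job done as asked, in the order asked, and still so for the second after the job is handed in, while the arm keeps its last pose, push and grip.
It also fails if it takes over 64 s, if anything falls off the work surface, if the arm or the gripper's body presses on something with over 40 N, if the wrist force passes 120 N, or if a joint passes its speed limit or range.

## Working session

There is one attempt and no reset: what is moved stays moved. The work goes in short steps, each a Python script; the robot and the scene stay as the last script left them, time stands still between calls to the robot, and variables do not carry over. Pictures are saved under pics/ and viewed, about 8 in all and at most 12, crops included, and the job is handed in when it is done.

```bash
mkdir -p pics; cat > h.py <<'E'
import numpy as np, cv2
from bench import *
def ray(cam,px):
    p=camera_params(cam);K=np.array(p["K"]);d=np.array(p["dist_coeffs"]);T=np.array(p["camera_from_world"])
    n=cv2.undistortPoints(np.array([[px]],float),K,d)[0,0]
    R=T[:3,:3];c=-R.T@T[:3,3];return c,R.T@np.array([n[0],n[1],1.])
def onz(cam,px,z):
    c,v=ray(cam,px);return c+v*(z-c[2])/v[2]
def proj(cam,P):
    p=camera_params(cam);T=np.array(p["camera_from_world"])
    return cv2.projectPoints(np.array(P,float).reshape(-1,1,3),cv2.Rodrigues(T[:3,:3])[0],T[:3,3],np.array(p["K"]),np.array(p["dist_coeffs"]))[0][:,0]
def tri(p1,p2):
    (a,u),(b,v)=ray("scene",p1),ray("top",p2);u/=np.linalg.norm(u);v/=np.linalg.norm(v)
    s=np.linalg.lstsq(np.c_[u,-v],b-a,rcond=None)[0];P,Q=a+s[0]*u,b+s[1]*v
    return (P+Q)/2,np.linalg.norm(P-Q)
E
python3 - <<'E'
from h import *
for c in("scene","top"):
    cv2.imwrite(f"pics/{c}0.png",read_camera(c)[:,:,::-1])
    T=np.array(camera_params(c)["camera_from_world"]);print(c,-T[:3,:3].T@T[:3,3],T[2,:3])
    for n in("cover_rib","orange_clip","blue_clip","cover","camera","view_spot","enclosure","seat","seal","hex_keys","insul_tape","lens_cap","driver_amber"):
        print(n,[(np.round(r["at"]).astype(int).tolist(),round(r["confidence"],2)) for r in tip_of(c,n)[:4]])
print(read_time_s(),read_tcp_rot(),read_eef_pos())
E
```

```text
scene [ 0.07555603 -0.43158293  0.95764904] [ 0.4660915   0.42587555 -0.77549258]
cover_rib [([363, 341], 0.92), ([441, 371], 0.63)]
orange_clip [([377, 329], 0.82), ([448, 402], 0.59)]
blue_clip [([426, 354], 0.84), ([351, 367], 0.73)]
cover [([360, 349], 0.89), ([442, 383], 0.77)]
camera [([214, 216], 0.77)]
view_spot []
enclosure [([283, 271], 0.96), ([282, 262], 0.3)]
seat [([280, 257], 0.94)]
seal [([282, 260], 0.65)]
hex_keys [([327, 226], 0.59)]
insul_tape [([386, 262], 0.87)]
lens_cap [([274, 196], 0.65)]
driver_amber [([181, 240], 0.88), ([376, 327], 0.32)]
top [0.40565173 0.0254784  1.16015551] [ 0.15540584  0.00700658 -0.98782586]
cover_rib [([470, 267], 0.96), ([408, 285], 0.63), ([364, 206], 0.62), ([412, 307], 0.41)]
orange_clip [([401, 266], 0.98), ([480, 279], 0.62)]
blue_clip [([448, 254], 0.76), ([411, 306], 0.74)]
cover [([411, 288], 0.75), ([467, 268], 0.62)]
camera [([205, 267], 0.63)]
view_spot [([301, 200], 0.23)]
enclosure [([305, 271], 0.56)]
seat [([303, 271], 0.64)]
seal [([305, 267], 0.7)]
hex_keys [([300, 198], 0.77)]
insul_tape [([365, 206], 0.73)]
lens_cap [([238, 210], 0.69)]
driver_amber [([205, 303], 0.76), ([364, 203], 0.23)]
1.4 [ 1.77888282e-01  9.84050689e-01  1.03350189e-05 -9.34152444e-06] [0.22760126 0.60885452 0.2502681 ]
```

View pics/scene0.png

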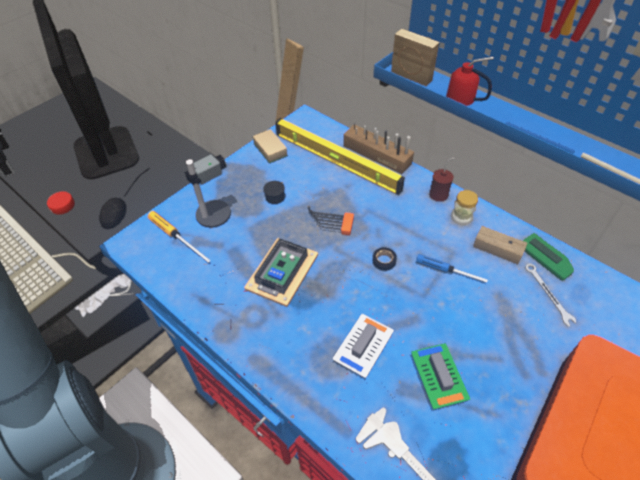

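View pics/top0.png

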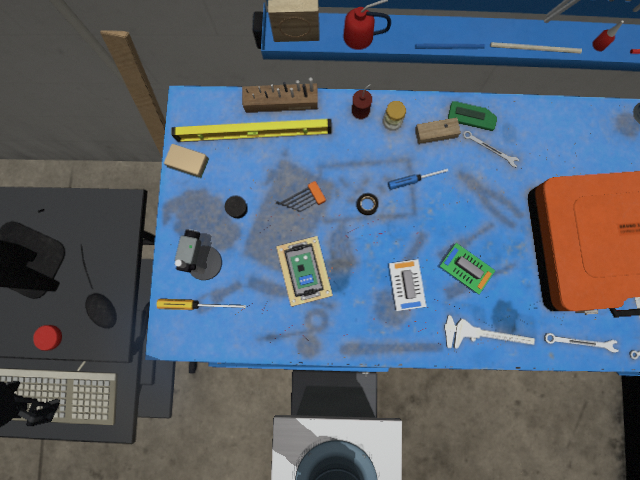

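The white cover is at scene (363,341) / top (408,285). The look-alike is at scene (441,371) / top (468,267); it is green, so it is not meant. The enclosure is at top (304,271), and the camera's foot is at top (207,263). Next is one combined enlarged crop to confirm the cover and find which way the lens points.

```bash
python3 - <<'E'
from h import *
s=cv2.imread("pics/scene0.png");t=cv2.imread("pics/top0.png")
f=lambda im,x,y,w=66,h=50:cv2.resize(im[y:y+h,x:x+w],(396,300),interpolation=cv2.INTER_CUBIC)
cv2.imwrite("pics/crop1.png",np.vstack([np.hstack([f(s,172,145,106,80),f(t,165,225)]),np.hstack([f(t,375,260),f(t,272,230,106,80)])]))
def show(n,a,b,z=None):
    P,e=tri(a,b);print(n,P.round(4),"gap",round(e,4))
show("rib",[363,341],[408,285]);show("oclip",[377,329],[401,266]);show("bclip",[351,367],[411,306]);show("cover",[360,349],[411,288])
show("cam",[214,216],[205,267]);show("encl",[283,271],[305,271]);show("seat",[280,257],[303,271]);show("seal",[282,260],[305,267])
# colour centroids
for c,im in(("scene",s),("top",t)):
    hsv=cv2.cvtColor(im,cv2.COLOR_BGR2HSV);cx,cy=((363,345) if c=="scene" else (408,285))
    m=np.zeros(im.shape[:2],np.uint8);cv2.circle(m,(cx,cy),42 if c=="scene" else 32,255,-1)
    for n,lo,hi in(("or",(5,120,120),(22,255,255)),("bl",(108,150,90),(130,255,255)),("wh",(0,0,190),(180,40,255))):
        k=cv2.inRange(hsv,lo,hi)&m;
        ncc,l,st,ce=cv2.connectedComponentsWithStats(k)
        for i in range(1,ncc):
            if st[i,4]>15:print(c,n,ce[i].round(1),st[i,4],onz(c,ce[i],.022).round(4))
E
```

```text
rib [ 0.483  -0.1685  0.0347] gap 0.0011
oclip [ 0.538  -0.1599 -0.0037] gap 0.0079
bclip [ 0.4317 -0.1799  0.0133] gap 0.001
cover [ 0.4728 -0.1748  0.0255] gap 0.0099
cam [0.522  0.3491 0.0011] gap 0.0086
encl [0.5148 0.0912 0.0056] gap 0.0003
seat [0.5103 0.092  0.0629] gap 0.0029
seal [0.5189 0.0908 0.0453] gap 0.0049
scene or [375.  324.5] 76 [ 0.5346 -0.1598  0.022 ]
scene bl [351.2 363.3] 85 [ 0.4343 -0.1773  0.022 ]
scene wh [363.  346.4] 1254 [ 0.4786 -0.172   0.022 ]
top or [404.  264.6] 77 [ 0.536  -0.1608  0.022 ]
top bl [410.7 304.7] 65 [ 0.435  -0.1778  0.022 ]
top wh [407.  285.3] 683 [ 0.4835 -0.1684  0.022 ]
```

View pics/crop1.png

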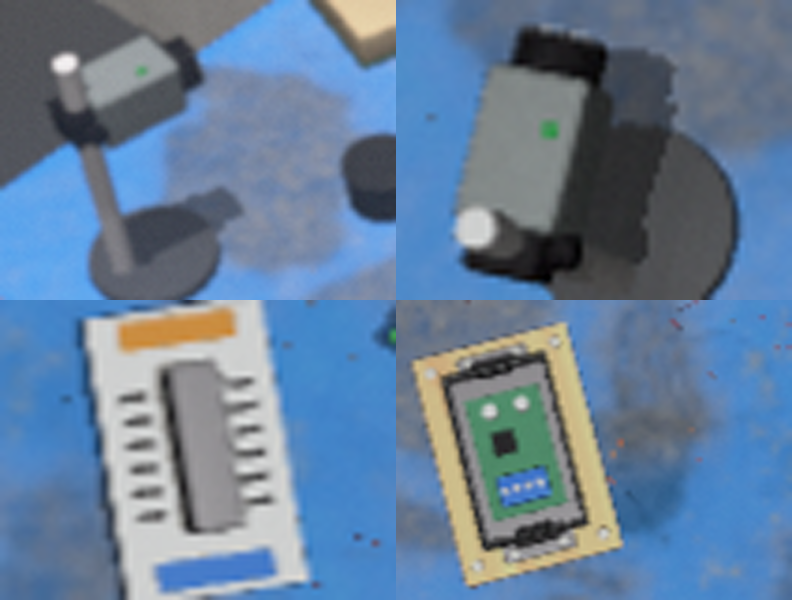

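The crop confirms it: the white plate with the grey rib has its orange stripe at the far end. The lens (black barrel, top (256,232)) points to about world +x, away from the robot. Now I'll fit the enclosure, cover and camera more precisely.

```bash
python3 - <<'E'
from h import *
S=0.0005
def rect(c,im,cx,cy,z,r=0.13):
    g=np.arange(-r,r,S);X,Y=np.meshgrid(cx+g,cy+g)   # cols=x, rows=y
    m=proj(c,np.c_[X.ravel(),Y.ravel(),np.full(X.size,z)]).astype(np.float32).reshape(*X.shape,2)
    return cv2.remap(im,m[...,0],m[...,1],cv2.INTER_CUBIC)
def fit(c,name,cx,cy,z,lo,hi,r=.13):
    im=rect(c,cv2.imread(f"pics/{c}0.png"),cx,cy,z,r)
    k=cv2.morphologyEx(cv2.inRange(cv2.cvtColor(im,cv2.COLOR_BGR2HSV),lo,hi),cv2.MORPH_OPEN,np.ones((5,5)))
    n,l,st,ce=cv2.connectedComponentsWithStats(k)
    big=[i for i in range(1,n) if st[i,4]>800]
    p=np.argwhere(np.isin(l,big))[:,::-1].astype(np.float32)
    (u,v),(w,h),a=cv2.minAreaRect(p)
    if w<h:w,h,a=h,w,a+90
    print(c,name,np.round([cx-r+u*S,cy-r+v*S],4),"size",np.round([w*S,h*S],4),"yaw",round(a%180,2))
for c in("scene","top"):
    fit(c,"board",.515,.0915,.012,(8,40,110),(32,200,255))
    fit(c,"plate",.484,-.169,.022,(0,0,150),(180,70,255),.085)
# black seal at .0405
a=lambda x,y:[x*106/396+172,y*106/396+145]; b=lambda x,y:[(x-396)/6+165,y/6+225]
print("post",tri(a(65,63),b(475,228)))
print("led",tri(a(142,71),b(550,130)))
S_=[a(80,75),a(150,38),a(182,80),a(112,112)];T_=[b(457,220),b(493,65),b(588,85),b(552,240)]
for i in range(4):print("head",tri(S_[i],T_[i]),onz("scene",S_[i],.17).round(4),onz("top",T_[i],.17).round(4))
print("foot ctr",onz("scene",a(155,255),0.01),proj("top",[[.52,.349,0]]))
E
```

```text
scene board [0.5125 0.0925] size [0.1622 0.1114] yaw 16.22
scene plate [ 0.4751 -0.1694] size [0.1492 0.0796] yaw 9.07
top board [0.5157 0.0942] size [0.1599 0.1099] yaw 16.33
top plate [ 0.4853 -0.1686] size [0.1242 0.0778] yaw 9.85
post (array([0.50709545, 0.35732421, 0.19201465]), np.float64(0.00014522374102184915))
led (array([0.54718455, 0.34026547, 0.16759641]), np.float64(0.00017006265888238744))
head (array([0.51622887, 0.36978828, 0.16779622]), np.float64(0.009550143651547235)) [0.5186 0.3643 0.17  ] [0.5121 0.3719 0.17  ]
head (array([0.57267005, 0.36473958, 0.16304283]), np.float64(0.0018054421799307103)) [0.569  0.3572 0.17  ] [0.5708 0.3629 0.17  ]
head (array([0.56791157, 0.33205708, 0.15022595]), np.float64(0.0015552923868116548)) [0.5565 0.3129 0.17  ] [0.5641 0.3265 0.17  ]
head (array([0.51066707, 0.33523193, 0.16183862]), np.float64(0.010367177754632816)) [0.5101 0.324  0.17  ] [0.5057 0.3358 0.17  ]
foot ctr [0.52647656 0.34722854 0.01      ] [[206.18057601 266.50006513]]
```

```bash
python3 - <<'E'
from h import *
S=0.0005;r=.08;cx,cy=.522,.350;out=[]
for c in("scene","top"):
    g=np.arange(-r,r,S);X,Y=np.meshgrid(cx+g,cy+g)
    m=proj(c,np.c_[X.ravel(),Y.ravel(),np.full(X.size,.006)]).astype(np.float32).reshape(*X.shape,2)
    im=cv2.remap(cv2.imread(f"pics/{c}0.png"),m[...,0],m[...,1],cv2.INTER_CUBIC);sat=cv2.cvtColor(im,cv2.COLOR_BGR2HSV)[...,1]
    H=cv2.HoughCircles(cv2.GaussianBlur(sat,(5,5),0),cv2.HOUGH_GRADIENT,1,10,param1=80,param2=12,minRadius=84,maxRadius=96)
    for h in H[0][:3]:print(c,h,np.round([cx-r+h[0]*S,cy-r+h[1]*S],4))
    u,v,R=H[0][0];cv2.circle(im,(int(u),int(v)),int(R),(0,0,255),1);out.append(im)
cv2.imwrite("pics/foot.png",cv2.resize(np.hstack(out),(800,400)))
b=lambda x,y:[(x-396)/6+165,y/6+225]
for q in[(519,30),(608,38),(563,28)]:print("lens top view",onz("top",b(*q),.155).round(4))
E
```

```text
scene [170.5 164.5  87. ] [0.5272 0.3522]
scene [180.5 161.5  95.4] [0.5322 0.3508]
scene [184.5 173.5  90.8] [0.5342 0.3568]
top [174.5 167.5  88.4] [0.5293 0.3538]
top [183.5 175.5  95.4] [0.5338 0.3578]
lens top view [0.587  0.3591 0.155 ]
lens top view [0.5848 0.3247 0.155 ]
lens top view [0.5882 0.3422 0.155 ]
```

View pics/foot.png

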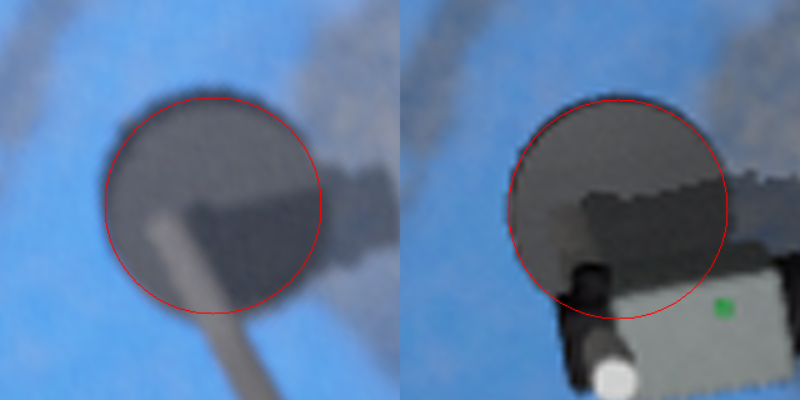

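```bash
cat >> h.py <<'E'
def q(deg):
    t=np.radians(deg)/2;return [float(np.cos(t)),float(np.sin(t)),0.,0.]
COV=[.4852,-.1687];CY=9.8;VIEW=np.array([.528,.3525]);HD=-9.3;f=np.array([np.cos(np.radians(HD)),np.sin(np.radians(HD))])
VC=VIEW+f*.1825;ENC=[.515,.0937];EY=16.3;DZ=.008
E
python3 - <<'E'
from h import *
for n,p,z,ys in(("grasp",COV,.043,[CY,CY+180]),("view",VC,.189,[HD,HD+180]),("seat",ENC,.0655,[EY,EY+180])):
    for y in ys:
        j=inverse_kinematics([*p,z],q(y));print(n,round(y,1),None if j is None else np.round(j,2))
E
```

```text
grasp 9.8 [-0.53  0.65  0.95  2.09 -0.76  0.79 -0.5 ]
grasp 189.8 [-0.27  0.5   0.62  2.08 -0.45  0.69  2.38]
view -9.3 [-0.89  0.77  0.68  1.31 -0.48  1.23 -1.92]
view 170.7 [-0.63  0.68  0.23  1.29 -0.16  1.19  1.02]
seat 16.3 [-0.8   0.47  0.63  2.06 -0.41  0.74 -1.19]
seat 196.3 [-0.53  0.41  0.31  2.04 -0.19  0.71  1.76]
```

```bash
python3 - <<'E'
from h import *
move_ptp([*COV,.13],q(CY));move_gripper(.06,40)
movel([*COV,.043],speed=.12);print(read_ft_force())
move_gripper(0,100);print("gap",read_finger_gap(),read_ft_force())
movel([*COV,.10],speed=.12);pause(.2)
print("held gap",read_finger_gap(),read_eef_pos(),read_ft_force(),read_time_s())
for c in("scene","top"):cv2.imwrite(f"pics/{c}1.png",read_camera(c)[:,:,::-1])
s=cv2.imread("pics/scene1.png");t=cv2.imread("pics/top1.png")
a=proj("scene",[[*COV,.1]])[0].astype(int);b=proj("top",[[*COV,.1]])[0].astype(int)
F=lambda im,p:cv2.resize(im[p[1]-45:p[1]+45,p[0]-45:p[0]+45],(400,400),interpolation=cv2.INTER_CUBIC)
cv2.imwrite("pics/grasp.png",np.hstack([F(s,a),F(t,b)]))
E
```

```text
[ 0.66528722 -0.66405537  0.34643914]
gap 0.02008864782711786 [-2.03514387  1.66975938  5.15524751]
held gap 0.02051078830370375 [ 0.48439956 -0.16840974  0.09909944] [-0.22649786 -0.25177312 -1.95740294] 6.825
```

View pics/grasp.png

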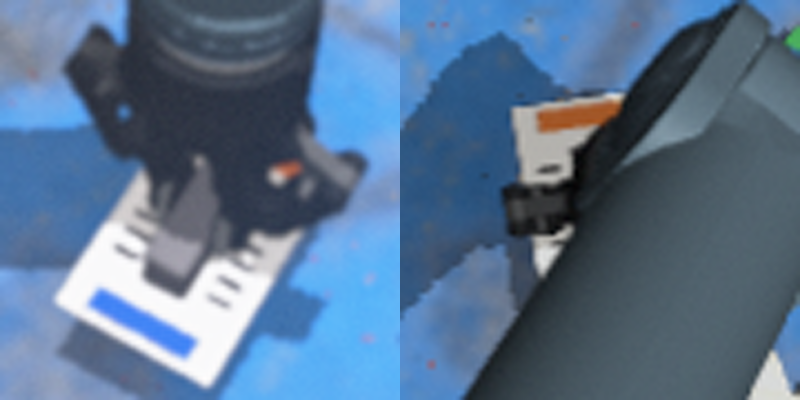

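The cover is held level by the rib, with a gap of 20.5 mm (22 mm rib, so slightly compliant pads). Both stripes are visible. I'll check its offset in the grip, then move to the viewing spot with orange towards the lens.

```bash
cat >> h.py <<'E'
def stripe(c,im,pred,lo,hi,z,r=22):
    hsv=cv2.cvtColor(im,cv2.COLOR_BGR2HSV);m=np.zeros(im.shape[:2],np.uint8);cv2.circle(m,tuple(int(v) for v in pred),r,255,-1)
    n,l,st,ce=cv2.connectedComponentsWithStats(cv2.inRange(hsv,lo,hi)&m)
    if n<2:return None
    i=1+st[1:,4].argmax();return onz(c,ce[i],z),st[i,4]
BL=((108,150,90),(130,255,255));OR=((5,120,120),(22,255,255))
E
python3 - <<'E'
from h import *
s=cv2.imread("pics/scene1.png");t=np.array(read_eef_pos());z=t[2]-.021
u=np.array([np.cos(np.radians(CY)),np.sin(np.radians(CY))])
P=np.r_[t[:2]-.051*u,z];r=stripe("scene",s,proj("scene",[P])[0],*BL,z)
d=r[0][:2]-t[:2];print("blue along",d@u,"across",d@[-u[1],u[0]],r[1])
movel([*COV,.24],speed=.2)
move_ptp([*VC,.24],q(HD+180))
movel([*VC,.1895],speed=.12);pause(.3)
print(read_eef_pos(),read_tcp_rot(),read_finger_gap(),read_time_s())
for c in("scene","top"):cv2.imwrite(f"pics/{c}2.png",read_camera(c)[:,:,::-1])
o=[tip_of(c,"orange_clip") for c in("scene","top")]
for l in o:print([(np.round(x["at"],1),round(x["confidence"],2)) for x in l[:3]])
print("pred",proj("scene",[[*(VC-.0545*f),.15]]),proj("top",[[*(VC-.0545*f),.15]]))
s=cv2.imread("pics/scene2.png");t=cv2.imread("pics/top2.png")
a=proj("scene",[[*(VC-.07*f),.15]])[0].astype(int);b=proj("top",[[*(VC-.07*f),.15]])[0].astype(int)
F=lambda im,p:cv2.resize(im[p[1]-60:p[1]+60,p[0]-60:p[0]+60],(400,400),interpolation=cv2.INTER_CUBIC)
cv2.imwrite("pics/view1.png",np.hstack([F(s,a),F(t,b)]))
E
```

```text
blue along -0.05306568114745132 across 0.00026275039611289554 89
[0.70871254 0.32323681 0.19079456] [8.10413437e-02 9.96710221e-01 5.24417934e-04 8.72517297e-04] 0.019806872873106847 10.5917
[(array([250. , 148.1]), 0.67), (array([450.8, 400.2]), 0.63), (array([384.5, 262.7]), 0.42)]
[(array([199.1, 201.7]), 0.93), (array([481.2, 282.6]), 0.82)]
pred [[247.29757366 147.93586042]] [[200.05097942 202.15514515]]
```

View pics/view1.png

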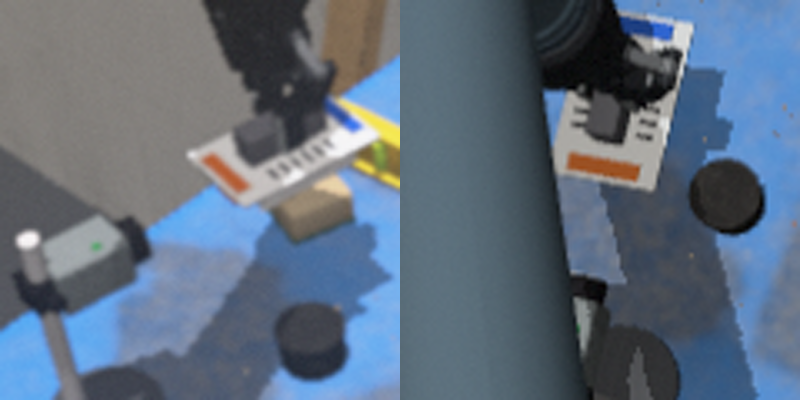

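```bash
cat >> h.py <<'E'
def offs(tag,yaw):
    t=np.array(read_eef_pos());z=t[2]-.021;u=np.array([np.cos(np.radians(yaw)),np.sin(np.radians(yaw))])
    for c in("scene","top"):
        im=cv2.imread(f"pics/{c}{tag}.png")
        for n,s,cl in(("OR",1,OR),("BL",-1,BL)):
            P=np.r_[t[:2]+s*.0505*u,z];r=stripe(c,im,proj(c,[P])[0],*cl,z,16)
            if r:d=r[0][:2]-P[:2];print(tag,c,n,"along",(d@u).round(4),"across",(d@[-u[1],u[0]]).round(4),r[1])
E
python3 - <<'E'
from h import *
offs(2,HD+180)
print("clip tri",tri([250,148.1],[199.1,201.7]),"target",VIEW+f*.128)
E
```

```text
2 scene OR along -0.0005 across 0.0032 44
2 scene BL along -0.0014 across 0.0054 20
2 top OR along -0.0017 across 0.0007 92
2 top BL along -0.0032 across 0.0066 63
clip tri (array([0.65955994, 0.33384001, 0.14417959]), np.float64(0.006898882932350381)) target [0.65431753 0.33181471]
```

```bash
python3 - <<'E'
from h import *
movel([*(VC-.0015*f),.1885],q(HD+180),speed=.05);pause(1.5);print(read_eef_pos(),read_time_s())
B=VC+.0015*f
movel([*(VC+.04*f),.21],speed=.15)
move_ptp([*(VC+.04*f),.21],q(HD))
movel([*B,.1885],speed=.1);pause(1.5)
print(read_eef_pos(),read_tcp_rot(),read_finger_gap(),read_time_s())
for c in("scene","top"):
    cv2.imwrite(f"pics/{c}3.png",read_camera(c)[:,:,::-1]);print([(np.round(x["at"],1),round(x["confidence"],2)) for x in tip_of(c,"blue_clip")[:3]])
print("pred",proj("scene",[[*(VC-.0545*f),.15]]),proj("top",[[*(VC-.0545*f),.15]]))
offs(3,HD)
s=cv2.imread("pics/scene3.png");t=cv2.imread("pics/top3.png")
a=proj("scene",[[*(VC-.07*f),.15]])[0].astype(int);b=proj("top",[[*(VC-.07*f),.15]])[0].astype(int)
F=lambda im,p:cv2.resize(im[p[1]-60:p[1]+60,p[0]-60:p[0]+60],(400,400),interpolation=cv2.INTER_CUBIC)
cv2.imwrite("pics/view2.png",np.hstack([F(s,a),F(t,b)]))
E
```

```text
[0.7066288  0.32323262 0.18849283] 12.5417
[0.70956563 0.32276007 0.18849159] [ 9.96707242e-01 -8.10843570e-02 -2.17332866e-05 -3.00409447e-06] 0.020292170397392586 17.425
[(array([424.5, 349.6]), 0.94), (array([244.8, 148.3]), 0.93)]
[(array([201.5, 203.4]), 0.91), (array([447.1, 258.5]), 0.65)]
pred [[247.29757366 147.93586042]] [[200.05097942 202.15514515]]
3 scene OR along -0.0017 across -0.005 36
3 scene BL along -0.0025 across -0.0028 26
3 top OR along 0.0004 across -0.009 63
3 top BL along -0.0009 across -0.0019 82
```

View pics/view2.png

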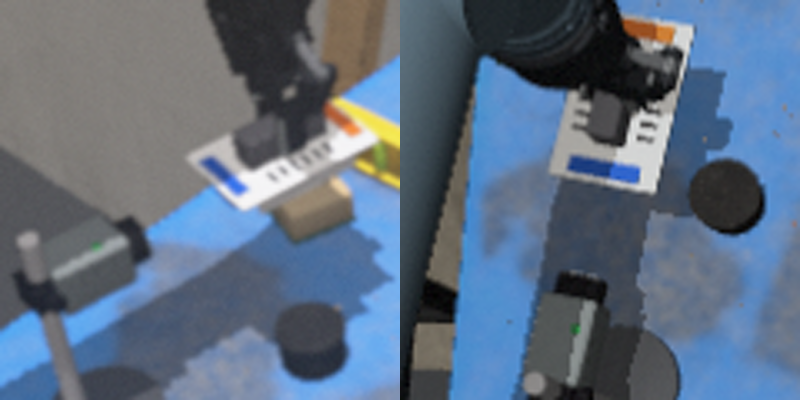

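Both clips were shown: blue at scene (245,148) and top (201,203), against predicted (247,148) and (200,202). The cover sits about 1.4 mm back along its x in the grip. Next I'll hover above the enclosure and measure the camera bias there.

```bash
python3 - <<'E'
from h import *
u=np.array([np.cos(np.radians(EY)),np.sin(np.radians(EY))])
E0=np.array([.513,.0938]);T=E0+.0014*u
movel([*(VC+.04*f),.21],speed=.15)
move_ptp([*T,.16],q(EY));movel([*T,.098],speed=.1);pause(.3)
print(read_eef_pos(),read_tcp_rot(),read_finger_gap(),read_ft_force(),read_time_s())
for c in("scene","top"):cv2.imwrite(f"pics/{c}4.png",read_camera(c)[:,:,::-1])
offs(4,EY)
F=lambda im,p:cv2.resize(im[p[1]-35:p[1]+35,p[0]-35:p[0]+35],(400,400),interpolation=cv2.INTER_CUBIC)
P=[[*E0,.06]]
cv2.imwrite("pics/hover.png",np.hstack([F(cv2.imread(f"pics/{c}4.png"),proj(c,P)[0].astype(int)) for c in("scene","top")]))
print([proj(c,P)[0].astype(int)-35 for c in("scene","top")])
E
```

```text
[0.51467436 0.09425329 0.09847996] [ 9.89892372e-01  1.41819893e-01  4.54695910e-04 -5.44620114e-05] 0.020551674856864873 [ 0.60021999  0.74584615 -0.93333544] 20.3667
4 scene OR along -0.0006 across -0.003 7
4 scene BL along -0.0022 across 0.0001 58
4 top BL along -0.0011 across -0.0005 72
[array([244, 221]), array([267, 234])]
```

View pics/hover.png

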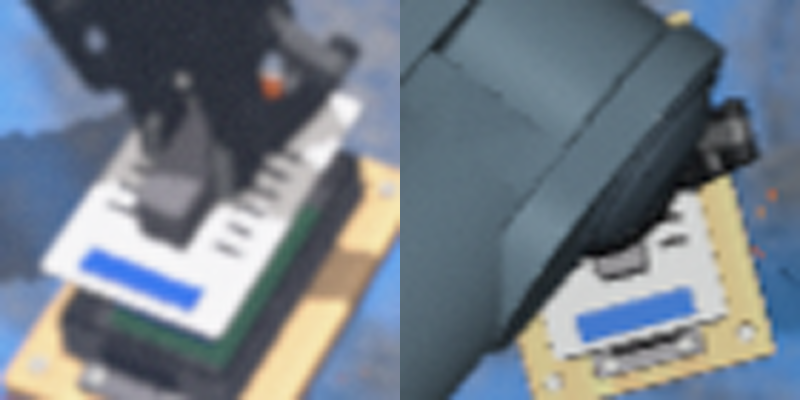

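```bash
python3 - <<'E'
from h import *
from scipy.optimize import minimize
from scipy.ndimage import map_coordinates as mc
def lines(x,y,a,L,W,z):
    c,s=np.cos(a),np.sin(a);t=np.linspace(-.9,.9,60);P=[];N=[]
    for e in(-1,1):
        P+=[(e*L,W*k) for k in t]+[(L*k,e*W) for k in t];N+=[(e,0)]*60+[(0,e)]*60
    P,N=np.array(P),np.array(N);R=np.array([[c,-s],[s,c]])
    f=lambda Q:np.c_[Q@R.T+[x,y],np.full(len(Q),z)]
    return f(P-.0012*N),f(P+.0012*N)
for c in("scene","top"):
    im=cv2.imread(f"pics/{c}0.png").astype(float);g=cv2.GaussianBlur(im[...,2]-im[...,0],(0,0),.6) # R-B: plywood bright
    def sc(p,L,W,z):
        i,o=lines(*p,L,W,z);A=proj(c,i);B=proj(c,o)
        return -np.mean(mc(g,A[:,::-1].T,order=1)-mc(g,B[:,::-1].T,order=1))
    best=min((minimize(sc,[.5145+dx,.0937+dy,np.radians(EY)],args=(.08,.055,.012),method="Nelder-Mead",options=dict(initial_simplex=[[.5145+dx+a,.0937+dy+b,np.radians(EY+w)] for a,b,w in((0,0,0),(.002,0,0),(0,.002,0),(0,0,1.5))])) for dx in(-.002,0,.002) for dy in(-.002,0,.002)),key=lambda r:r.fun)
    print(c,"board",best.x[:2].round(4),np.degrees(best.x[2]).round(2),best.fun.round(1))
    # same for cover plate initially, brightness
    g=cv2.GaussianBlur(im[...,2],(0,0),.6)
    best=min((minimize(sc,[.484+dx,-.1687+dy,np.radians(CY)],args=(.061,.038,.022),method="Nelder-Mead",options=dict(initial_simplex=[[.484+dx+a,-.1687+dy+b,np.radians(CY+w)] for a,b,w in((0,0,0),(.002,0,0),(0,.002,0),(0,0,1.5))])) for dx in(-.002,0,.002) for dy in(-.002,0,.002)),key=lambda r:r.fun)
    print(c,"plate",best.x[:2].round(4),np.degrees(best.x[2]).round(2),best.fun.round(1))
E
```

```text
scene board [0.5114 0.0919] 16.08 -43.1
scene plate [ 0.4832 -0.169 ] 9.55 -61.0Traceback (most recent call last):
  File "<stdin>", line 16, in <module>
  File "<stdin>", line 16, in <genexpr>
    res = _minimize_neldermead(fun, x0, args, callback, bounds=bounds,
                               **options)
    fxr = func(xr)
    fx = function(np.copy(x), *(wrapper_args + args))
  File "<stdin>", line 14, in sc
  File "h.py", line 10, in proj
    p=camera_params(cam);T=np.array(p["camera_from_world"])
ValueError: time passes only in moves, steps and waits
```

```bash
python3 - <<'E'
import re
s=open("h.py").read()
s=s.replace("from bench import *","from bench import *\nfrom bench import camera_params as _cp\nfrom functools import lru_cache\n@lru_cache(None)\ndef camera_params(c):return _cp(c)",1)
open("h.py","w").write(s)
E
cat > fit.py <<'E'
from h import *
from scipy.optimize import minimize
from scipy.ndimage import map_coordinates as mc
def lines(x,y,a,L,W,z,sides):
    c,s=np.cos(a),np.sin(a);t=np.linspace(-.9,.9,60);P=[];N=[]
    for k0,(e,ax) in enumerate(((-1,0),(1,0),(-1,1),(1,1))):
        if k0 not in sides: continue
        P+=[(e*L,W*k) if ax==0 else (L*k,e*W) for k in t];N+=[(e,0) if ax==0 else (0,e)]*60
    P,N=np.array(P),np.array(N);R=np.array([[c,-s],[s,c]])
    f=lambda Q:np.c_[Q@R.T+[x,y],np.full(len(Q),z)]
    return f(P-.0012*N),f(P+.0012*N)
def run(c,name,x0,L,W,z,ch,sides=(0,1,2,3)):
    im=cv2.imread(f"pics/{c}0.png").astype(float);g=cv2.GaussianBlur(ch(im),(0,0),.6)
    def sc(p):
        i,o=lines(*p,L,W,z,sides);A=proj(c,i);B=proj(c,o)
        return -np.mean(mc(g,A[:,::-1].T,order=1)-mc(g,B[:,::-1].T,order=1))
    r=min((minimize(sc,x0,method="Nelder-Mead",options=dict(initial_simplex=[np.add(x0,[dx+a,dy+b,w]) for a,b,w in((0,0,0),(.002,0,0),(0,.002,0),(0,0,.025))])) for dx in(-.002,0,.002) for dy in(-.002,0,.002)),key=lambda r:r.fun)
    print(c,name,r.x[:2].round(4),np.degrees(r.x[2]).round(2),round(r.fun,1))
b=[.5145,.0937,np.radians(16.3)];p=[.484,-.1687,np.radians(9.8)]
for c in("scene","top"):
    run(c,"board",b,.08,.055,.012,lambda i:i[...,2]-i[...,0])
    run(c,"board far sides",b,.08,.055,.012,lambda i:i[...,2]-i[...,0],(1,3))
    run(c,"board bottom near",b,.08,.055,0.,lambda i:i[...,2]-i[...,0],(0,2))
    run(c,"seal outer",b,.06,.037,.0395,lambda i:-i[...,2],(0,1,2,3))
    run(c,"plate",p,.061,.038,.022,lambda i:i[...,2])
E
python3 fit.py
```

```text
scene board [0.5114 0.0919] 16.08 -43.1
scene board far sides [0.5135 0.0939] 16.16 -33.5
scene board bottom near [0.5157 0.0963] 16.19 -61.8
scene seal outer [0.5145 0.093 ] 15.84 -15.2
scene plate [ 0.4832 -0.169 ] 9.55 -61.0
top board [0.5154 0.094 ] 16.09 -55.2
top board far sides [0.5153 0.0941] 16.14 -47.4
top board bottom near [0.516  0.0938] 16.08 -62.3
top seal outer [0.5149 0.0937] 16.08 -42.6
top plate [ 0.4854 -0.1687] 9.61 -54.0
```

Enclosure estimate after bias correction: (0.5141, 0.0938), yaw 16.1°. I'll go down in steps and watch the force.

```bash
cat >> h.py <<'E'
EY=16.1;u=np.array([np.cos(np.radians(EY)),np.sin(np.radians(EY))]);v=np.array([-u[1],u[0]])
def step(T,z,sp=.03):
    movel([*T,z],q(EY),speed=sp);pause(.05);p=np.array(read_eef_pos());F=np.array(read_ft_force());M=np.array(read_ft_torque())
    print(f"{z:.4f} act {p[2]:.4f} dxy",((p[:2]-T)*1e3).round(1),"F along/across/z",np.round([F[:2]@u,F[:2]@v,F[2]],1),"M",np.round([M[:2]@u,M[:2]@v],2),"gap",round(read_finger_gap(),4));return F,p
E
python3 - <<'E'
from h import *
T=np.array([.5141,.0938])+.0013*u
for z in(.088,.083,.081,.079,.0775,.0765):
    F,p=step(T,z)
    if F[2]>7:break
print(read_time_s())
E
```

```text
0.0880 act 0.0879 dxy [-0.1 -0.1] F along/across/z [ 0.4  0.2 -1.6] M [0.03 0.  ] gap 0.0203
0.0830 act 0.0829 dxy [-0.1 -0. ] F along/across/z [ 0.3  1.1 -1.7] M [-0.07 -0.02] gap 0.0203
0.0810 act 0.0809 dxy [-0. -0.] F along/across/z [ 0.2 -0.5 -2. ] M [-0.07  0.03] gap 0.0199
0.0790 act 0.0789 dxy [-0.1 -0. ] F along/across/z [-0.   0.4 -2.3] M [0.04 0.01] gap 0.0202
0.0775 act 0.0776 dxy [0.3 0. ] F along/across/z [ 1.   0.2 -0.7] M [-0.04 -0.12] gap 0.0202
0.0765 act 0.0772 dxy [0.5 0. ] F along/across/z [-0.6  0.3  5.3] M [0.16 0.07] gap 0.0201
22.5667
```

```bash
python3 - <<'E'
from h import *
T=np.array([.5141,.0938])+.0013*u
for z in(.0755,.0745,.0735,.0725,.0715,.0705,.0695,.0685):
    F,p=step(T,z)
    if F[2]>26:break
print(read_time_s())
E
```

```text
0.0755 act 0.0768 dxy [0.9 0.1] F along/across/z [-1.6  1.5  7.1] M [0.29 0.14] gap 0.0203
0.0745 act 0.0763 dxy [ 1.1 -0. ] F along/across/z [-1.2  1.7 10. ] M [0.37 0.19] gap 0.0203
0.0735 act 0.0754 dxy [ 1.1 -0.2] F along/across/z [-2.4  1.6 11.4] M [0.36 0.27] gap 0.0203
0.0725 act 0.0741 dxy [ 0.9 -0.4] F along/across/z [-0.7  0.7 11. ] M [0.2  0.33] gap 0.0201
0.0715 act 0.0720 dxy [ 0.6 -0.5] F along/across/z [ 0.1 -0.2  2.9] M [-0.18 -0.07] gap 0.02
0.0705 act 0.0698 dxy [ 0.1 -0.3] F along/across/z [ 1.5 -2.6 -3.6] M [-0.58 -0.57] gap 0.0202
0.0695 act 0.0687 dxy [-0.2 -0.2] F along/across/z [ 2.8 -4.2 -9.1] M [-0.79 -0.89] gap 0.0196
0.0685 act 0.0679 dxy [-0.4  0.1] F along/across/z [  3.2  -2.4 -11.1] M [-0.71 -0.88] gap 0.0202
24.9667
```

```bash
python3 - <<'E'
from h import *
T=np.array([.5141,.0938])+.0013*u
z=.0685
while z>.054:
    z-=.001;F,p=step(T,z)
    if F[2]>18:break
pause(.3);print(read_ft_force(),read_eef_pos(),read_time_s())
E
```

```text
0.0675 act 0.0673 dxy [-0.2  0.4] F along/across/z [ 2.7 -2.3 -9.6] M [-0.4  -0.89] gap 0.0201
0.0665 act 0.0668 dxy [-0.   0.6] F along/across/z [ 1.5  1.2 -5.6] M [ 0.06 -0.58] gap 0.0199
0.0655 act 0.0661 dxy [0.  0.1] F along/across/z [0.9 1.1 0.4] M [ 0.16 -0.11] gap 0.0202
0.0645 act 0.0652 dxy [-0.   0.1] F along/across/z [-1.6  2.   4.8] M [0.43 0.15] gap 0.0201
0.0635 act 0.0646 dxy [0.  0.1] F along/across/z [-2.   2.7  8. ] M [0.51 0.32] gap 0.0199
0.0625 act 0.0641 dxy [0.  0.1] F along/across/z [-2.   3.5 10.8] M [0.59 0.52] gap 0.0203
0.0615 act 0.0640 dxy [0.  0.1] F along/across/z [-4.1  5.5 17.2] M [0.83 0.94] gap 0.0201
0.0605 act 0.0640 dxy [0.  0.1] F along/across/z [-6.2  6.4 23.6] M [0.98 1.43] gap 0.0204
[-8.50970905  3.4059563  23.059876  ] [0.51537433 0.09424174 0.06394937] 27.6667
```

```bash
python3 - <<'E'
from h import *
for c in("scene","top"):cv2.imwrite(f"pics/{c}5.png",read_camera(c)[:,:,::-1])
P=[[.514,.0938,.04]]
F=lambda im,p:cv2.resize(im[p[1]-40:p[1]+40,p[0]-40:p[0]+40],(400,400),interpolation=cv2.INTER_CUBIC)
cv2.imwrite("pics/end.png",np.hstack([F(cv2.imread(f"pics/{c}5.png"),proj(c,P)[0].astype(int)) for c in("scene","top")]))
for n in("hex_keys","insul_tape","lens_cap","driver_amber"):print(n,[np.round(r["at"]) for r in tip_of("scene",n)[:1]])
print(read_ft_force(),read_tcp_rot(),read_finger_gap())
E
```

```text
hex_keys [array([330., 224.])]
insul_tape [array([383., 263.])]
lens_cap []
driver_amber [array([180., 240.])]
[-8.23386209  4.37763595 22.94596998] [ 9.90159114e-01  1.39933607e-01 -2.76253668e-04 -1.85412194e-03] 0.020030231287148093
```

View pics/end.png

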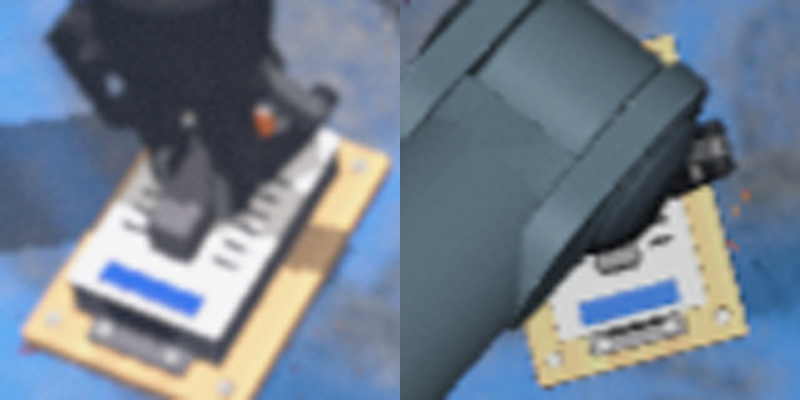

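The cover sits flush and level on the enclosure at both ends, still gripped, with a 23 N push.

```bash
python3 -c "
from bench import *
sign_off();print(read_time_s())"
```

```text
the job is handed in; nothing more can be done
the job is handed in; nothing more can be done
```

I picked up the white cover by its rib and held the orange clip, then the blue clip, at the camera's viewing spot for about 1.5 s each. I then pressed the cover onto the enclosure until it snapped in. The job was handed in at about 28 s, with the cover still gripped and pushed down.

**Last checks**
- **Snap-in:** the push rose to about 11 N (about 15 N was expected), then fell to −11 N as the clips snapped under. It reached 23 N once the seal stopped yielding, after about 2.2 mm.
- **Seating:** the last picture shows the cover flush and level. The blue end is clearly visible; the orange end is partly hidden by the gripper. The finger gap was 20 mm on the 22 mm rib and stayed steady.
- **Clips at the viewing spot:** seen within about 1–3 pixels of where they were predicted. A rough two-camera fix of the orange clip was about 8 mm off, mostly in height. That fix was poor (the two sight lines missed each other by 7 mm), so I relied on the arm's own position reading. I then corrected that clip's position by 2–3 mm before holding it.
- **Camera disagreement:** the two cameras differed by 1–3 mm on the enclosure. I corrected for this before inserting, and sideways forces stayed below 5 N until the final press, when they reached about 9 N.
- **Other objects:** the hex keys, tape roll and screwdriver were still in place. The black cap was not detected in the final check; it stood where it was in the picture of the second clip, and the arm did not go near it after that.

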